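# Clear the track and slide the jig shuttle home

## Robot

A 6-joint arm with a two-finger parallel gripper is mounted at the origin on the work surface. World frame = base frame: x ahead of the robot, y to its left, z up, the work surface at z = 0. Lengths are in m, angles in rad, forces in N, time in s.
With the tool pointing down it reaches from about 0.35 to 0.775 m from the base axis. Payload 5.5 kg.
Tool frame: the origin (TCP) lies between the finger pads; the fingertips stand 19 mm ahead of it and the grasp point (between the pads) is the TCP; z points along the fingers, y is the line along which they close (so a half turn about z gives the same grasp; the last joint's range is limited). The gripper opens to 85 mm and grips with 20 to 120 N. Pads are 22 mm wide; open, the fingers measure 114 mm over their backs; the gripper's body (76 mm by 85 mm) begins 54 mm behind the grasp point. The pads swing forward as they close: fully open they stand 13 mm farther back than shut.
Start: joints at [-1.409, 0.313, 0.046, 1.304, 0, 1.431], TCP at [0.171, -0.549, 0.215] pointing down, gripper open.
Joint ranges: [-2.76, 2.76], [-0.86, 1.69], [-1.03, 1.26], [-2.2, 2.34], [-1.47, 1.5], [-3.14, 3.14]. Speed limits (rad/s): [2.57, 2.57, 3.14, 3.14, 3.14, 3.14].

## Interface

Orientations are given as a unit quaternion [w, x, y, z].
In Python, from workcell import env gives the robot as it stands.
- The arm moves only by the shell command python3 -m pendant 'ROWS' [FORCE]. ROWS is JSON, a list of rows, each an object with "travel": the shift along the tool's x, y, z scaled (see below), a list of three; "rot": the turn, a rotation vector about the tool's x, y, z scaled (see below), a list of three; "fingers": the opening, from -1 (shut) to 1 (fully open). In form: [{"travel": [dx, dy, dz], "rot": [wx, wy, wz], "fingers": fingers}, ...]. A call has 1 to 10 rows; each row is the pose to reach, as a shift and turn from the pose commanded when the call began, along the tool's axes at that moment; what a row does not reach only later rows make up. The controller multiplies each number of a shift by 0.12 m and each number of a turn by 60 degrees. A row lasts 1/10 s, in which the tool goes at most 50 mm and 8.59 degrees, less where a joint would pass 70% of its speed; a pose out of reach is approached as far as the arm can. A call with a number of a shift or a turn outside -1 to 1 is refused whole. A call with a gripper value outside its range is refused whole. The fingers move at their own pace and stop on an object; FORCE is the grip in N (left out, the last holds). Time passes only in rows, so rows that repeat a pose let the fingers close. It gives the time, the measured TCP pose, the force, the opening and the grip force at its end, in the units of the state.
- env.get_state(): the state, without advancing time (a new reading comes with each control period).
- env.read_camera(name): name is "side" or "top"; returns (picture, depth): 384x512x3 uint8, blue, green, red; 384x512 float32, m along the optical axis (not along the pixel's ray), 0 where there is no reading.
- env.camera_model(name): a dict with "fovy" (degrees; the focal length in pixels is half the picture's height over the tangent of half this angle, whatever the lens; pixels are square), "cx", "cy" (the principal point, pixels), "rvec" (rotation vector, rad) and "tvec" (3), from world to camera coordinates, as OpenCV has them. Camera axes: x right, y down, z forward; pixel columns grow to the right and rows downward; lengths in m; the calibration is good to about 2 mm. A picture is of the moment at which its call begins. camera_model takes no time and is no camera call.
- env.hand_in(): hands the job in; it is judged then, once.
Trained networks look in the newest picture that a camera, given by its name, has taken for a name from the list of things; names that differ only in an ending like _2 or _b are one class to them, and where a whole thing is asked for, a point or a joint stands for the part that bears it (a point fixed in the world has none). Each returns a list of dicts, best first, with "conf" (0 to 1); they miss things now and then, are a little off and sometimes report something else, mostly with a low value. They report only what shows in the picture. A call takes as long as a camera call. They do not tell look-alikes from the thing itself.
- env.outline_of(camera, target): "mask" (384x512 bool, what is visible of it) and "xy" ([column, row] in pixels, amid what is visible of it).
The state is a dict: "clock": time; "joint_pos": joint angles; "qvel": joint speeds; "tau": joint torques, N m; "tcp_pos": TCP position; "orientation": TCP orientation; "wrist_force": force on the tool from outside, world axes, zero at the start; "ft_torque": the same for the moment, N m; "finger_gap": finger opening in m; "grip_force": force on a finger pad.
Only numpy, scipy, OpenCV 4.12 (cv2) and the standard library are available. Lean on these libraries where they do the work, as an engineer would, in place of code of your own. Each camera call takes 0.05 s, during which the arm holds its last target. There are 200 camera calls.

## Task

A stray connector block is lying in the track of the assembly jig, between the sliding shuttle and its end stop. Take it out and lower it into the open parts tray, letting go only once it is down inside, so that it lies on the tray's floor in the free space; then slide the shuttle by its black grip all the way home against the end stop. Leave the other connectors on the bench where they are.

Things in the scene. Friction and masses are not known exactly. Their poses are not given: they have to be found in the camera images.
- jig: fixed aluminium jig, base plate 130 (own x) x 290 (own y) x 12 mm; origin on its underside. Its track runs along own y: a channel 80 mm wide, floor 12 mm above the bench, between two dark rails 14 mm wide (tops 20 mm above the bench). A dark steel end stop block, 110 x 30 mm, top 52 mm above the bench, closes the +y end; its face is at own y = +95 mm
- stop_face (a point): centre of the end stop's face that the shuttle must meet, 32 mm above the bench
- shuttle (a joint): how far (m) the grey shuttle has slid along jig +y: 0 rear, 0.150 home (front edge against the stop). Plate 76 mm (jig x) x 80 mm, top 31 mm above the bench, centre at jig y = -95 mm + joint; a low steel nest with a cream part in it (top 44 mm above the bench) on its front half, a black upright grip on its rear half. Friction about 2.5 N; stays where it is left
- grip (a point): middle of the top of the shuttle's black grip, a rounded block 44 mm across the track (jig x), 24 mm along the track (jig y), 50 mm tall, its top 80.5 mm above the bench. It lies 22 mm behind the shuttle's centre
- stray: the stray block: a cream-and-mauve ceramic connector block, 40 (own x) x 60 (own y) x 38 mm high, with two steel blades on top (48 mm overall), standing in the track's channel ahead of the shuttle, its long side roughly along the track; origin at the centre of its underside, about 0.14 kg
- stray_mid (a point): the middle of the stray block, 19 mm above its underside
- tray: fixed open grey plastic tray 190 (own x) x 150 (own y) x 45 mm high, walls and floor 4 mm, to the left or right of the jig; origin at the centre of its underside. Two connectors already stand in its half at own +x (away from the robot)
- tray_free (a point): middle of the free part of the tray's floor, on the floor (4 mm above the bench), 25 mm towards own -x from the tray's centre; about 120 (own x) x 140 mm is free around it
- loose_a: bystander: a cream-and-mauve ceramic connector block, 40 (own x) x 60 (own y) x 38 mm high, with two steel blades on top (48 mm overall), standing on the bench on the robot's side of the jig; origin at the centre of its underside
- loose_b: bystander: a cream-and-mauve ceramic connector block, 40 (own x) x 60 (own y) x 38 mm high, with two steel blades on top (48 mm overall), standing on the bench beyond the jig; origin at the centre of its underside
- loose_c: bystander: a cream-and-mauve ceramic connector block, 40 (own x) x 60 (own y) x 38 mm high, with two steel blades on top (48 mm overall), standing on the bench beyond the jig; origin at the centre of its underside
- supply: bystander: fixed white bench supply box 170 x 140 x 85 mm high, on the other side of the jig from the tray; origin at the centre of its underside
Things that resemble listed ones, but are neither listed nor needed, are in the scene too. Leave any green, turquoise or yellow look-alike of the stray alone.

How it is judged:
By the outcome, as a careful person would: the job done as asked, in the order asked, and still so for the second after the job is handed in, with the robot touching nothing.
It also fails if it takes over 54 s, if anything falls off the work surface, if the arm or the gripper's body presses on something with over 40 N, if the wrist force passes 120 N, or if a joint passes its speed limit or range.

## Working session

There is one attempt and no reset: what is moved stays moved. The work goes in short steps, Python scripts to look and compute and a shell command to move; the robot and the scene stay as the last step left them, time stands still between calls to the robot, and variables do not carry over. Pictures are saved under pics/ and viewed, at most 10 in all, crops included, and the job is handed in when it is done.

```bash
ls; mkdir -p pics
cat > h.py <<'E'
import numpy as np, cv2
from scipy.spatial.transform import Rotation as R
from workcell import env
def cam(n):
    m=env.camera_model(n); f=192/np.tan(np.radians(m["fovy"])/2)
    return f,m["cx"],m["cy"],cv2.Rodrigues(np.array(m["rvec"],float))[0],np.array(m["tvec"],float).ravel()
def cloud(n,d):
    f,cx,cy,Rm,t=cam(n); v,u=np.mgrid[:384,:512]
    P=np.stack([(u-cx)/f*d,(v-cy)/f*d,d],-1)
    return (P-t)@Rm
def tool(p,yaw=None):
    "numbers (scaled) from current pose to world p, in tool axes"
    s=env.get_state(); q=s["orientation"]; r=R.from_quat([q[1],q[2],q[3],q[0]])
    return r.inv().apply(np.array(p)-s["tcp_pos"])/0.12, r.as_matrix()
E
python3 - <<'E'
from h import *
for n in("top","side"):
    im,d=env.read_camera(n); cv2.imwrite(f"pics/{n}0.png",im); np.savez(f"{n}0.npz",im=im,d=d)
    print(n,env.camera_model(n))
    for t in("stray","grip","jig","tray","supply","stop_face"):
        P=cloud(n,d)
        for o in env.outline_of(n,t):
            m=o["mask"]&(d>0); q=P[m]
            print(t,round(o["conf"],2),np.round(o["xy"]),m.sum(),np.round(np.median(q,0),3) if len(q) else "")
print(env.get_state())
E
```

```text
pics
top {'fovy': 50.72885249916163, 'cx': 257.3840338508066, 'cy': 193.81240643619478, 'rvec': array([ 2.13106024, -2.13011125,  0.20787945]), 'tvec': array([-0.00234568,  0.57722077,  1.11109903])}
stray 0.73 [299. 259.] 299 [ 0.39  -0.124  0.039]
stray 0.71 [245. 199.] 305 [0.562 0.039 0.051]
stray 0.69 [192. 262.] 319 [0.387 0.179 0.038]
stray 0.57 [332. 188.] 352 [ 0.597 -0.209  0.038]
grip 0.87 [282. 203.] 724 [ 0.557 -0.06   0.034]
grip 0.32 [242. 196.] 314 [0.562 0.039 0.051]
tray 0.69 [379. 222.] 2977 [ 0.496 -0.369  0.006]
supply 0.96 [137. 222.] 3584 [0.489 0.336 0.085]
supply 0.15 [224. 159.] 320 [0.691 0.102 0.038]
stop_face 0.59 [257. 204.] 3870 [0.551 0.007 0.017]
side {'fovy': 54.98918885251303, 'cx': 254.47494120799, 'cy': 192.9615072588883, 'rvec': array([ 0.68529222, -2.62700636,  1.11380884]), 'tvec': array([0.46955247, 0.2493282 , 0.75288636])}
stray 0.89 [329. 206.] 504 [ 0.383 -0.111  0.037]
stray 0.81 [274. 298.] 659 [0.382 0.196 0.039]
stray 0.75 [274. 166.] 326 [ 0.59  -0.194  0.038]
stray 0.73 [236. 219.] 543 [0.554 0.051 0.05 ]
stray 0.55 [217. 176.] 436 [
[... 315 characters left out ...]
]
{'clock': 0.7, 'joint_pos': array([-1.40859401e+00,  3.13174789e-01,  4.60903644e-02,  1.30361291e+00,
       -4.17037363e-05,  1.43121853e+00]), 'qvel': array([-0.00115579,  0.00015643, -0.0005082 ,  0.00064316,  0.0001775 ,
       -0.00069315]), 'tau': array([-1.27500971e-03, -4.80287397e+01,  2.98750520e+01, -2.42526903e-04,
       -7.63679304e-05,  3.95347243e-06]), 'tcp_pos': array([ 0.1708969 , -0.54904821,  0.21533359]), 'orientation': array([ 4.97290204e-05,  9.88637677e-01,  1.50318134e-01, -2.02906307e-05]), 'wrist_force': array([0.11940266, 0.01997129, 0.0835112 ]), 'ft_torque': array([ 0.04285267, -0.03000098,  0.02897758]), 'grip_force': 0.0, 'finger_gap': 0.08532376167964222}
```

```bash
sleep 1
```

```text
(no output)
```

View pics/top0.png

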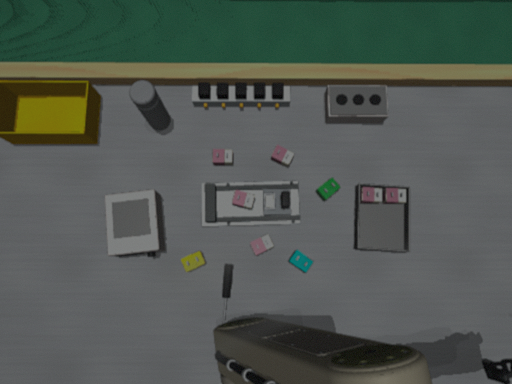

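View pics/side0.png

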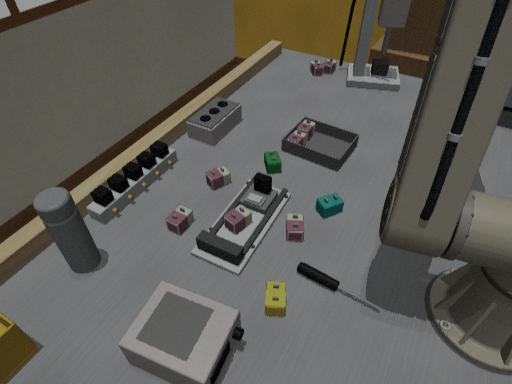

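The block at top (243,200) / side (236,219) is pink and cream and sits in the jig track. The loose ones, at top (222,157), (283,156) and (262,245), are on the bench. The yellow (192,262), turquoise (300,261) and green (328,188) ones are look-alikes. I'll confirm with a crop and measure the poses.

Run:
```python
from h import *
D={n:np.load(n+"0.npz") for n in("top","side")}
a=cv2.resize(D["top"]["im"][170:240,190:310],(780,455),interpolation=cv2.INTER_CUBIC)
cv2.imwrite("pics/crop.png",cv2.convertScaleAbs(a,alpha=1.6))
def rect(q,l):
    r=cv2.minAreaRect((q[:,:2]*1000).astype(np.float32)); print(l,len(q),np.round(r[0],1),np.round(r[1],1),round(r[2],1))
for n in D:
    d=D[n]["d"]; im=D[n]["im"].astype(int); P=cloud(n,d)
    x,y,z=np.moveaxis(P,-1,0); ok=(d>0)
    J=ok&(abs(x-.555)<.09)&(y>-.16)&(y<.2)
    rect(P[J&(z>.045)&(z<.06)&(y>.08)],n+" stop top")
    rect(P[J&(z>.07)&(z<.09)],n+" grip top")
    rect(P[J&(z>.006)&(z<.095)],n+" jig all")
    s=J&(y>-.01)&(y<.095)&(abs(x-.555)<.036)
    rect(P[s&(z>.044)],n+" stray top"); rect(P[s&(z>.025)],n+" stray all")
    print("z bench",np.median(z[ok&(abs(x-.45)<.02)&(abs(y)<.03)]), "stray top z",np.median(z[s&(z>.044)]))
    T=ok&(abs(x-.5)<.14)&(y<-.26)&(y>-.49)
    rect(P[T&(z>.035)&(z<.05)&(x<.6)],n+" tray rim")
    rect(P[T&(z>.015)],n+" tray all")
```

```text
top stop top 402 [555.5 133.9] [108.9  28.8] 1.4
top grip top 129 [559.6 -79.4] [22.7 42.2] 89.6
top jig all 4251 [554.6  20.2] [171.8 358.5] 0.0
top stray top 293 [564.5  39.4] [60.4 41.9] 74.4
top stray all 316 [564.7  39.3] [60.8 42. ] 75.1
z bench 0.03540686825596289 stray top z 0.05083530960175384
top tray rim 913 [ 511.5 -364.6] [150.9 186.2] 86.3
top tray all 1472 [ 513.6 -364.7] [151.  190.7] 86.4
side stop top 596 [552.7 137.7] [110.5  31.7] 1.7
side grip top 152 [558.4 -77.3] [42.4 26.4] 1.9
side jig all 4877 [556.3  22. ] [131.4 294.2] 1.7
side stray top 348 [562.2  42.5] [60.4 43.9] 73.1
side stray all 490 [562.1  43. ] [60.9 43.8] 76.0
z bench 0.018206387281704605 stray top z 0.05144152527363363
side tray rim 803 [ 510.2 -363.2] [157.4 190. ] 85.5
side tray all 1579 [ 510.9 -363.2] [158.  191.3] 85.6
```

View pics/crop.png

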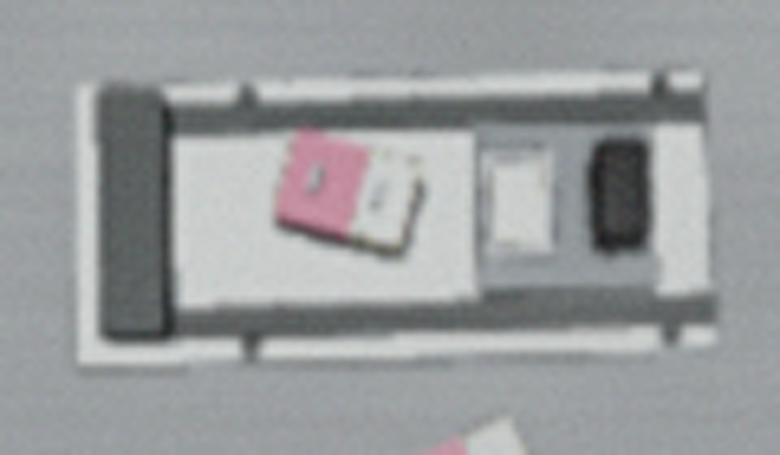

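The crop shows the cream-and-mauve block with two blades lying in the channel, centred near crop (348,190). It is turned about 17° and clear of both the shuttle and the stop, so this is the stray. I'll move above it.

```bash
python3 -m pendant '[{"travel":[0.92,-0.745,0],"rot":[0,0,0],"fingers":0.5},{"travel":[0.92,-0.745,0],"rot":[0,0,0],"fingers":0.5},{"travel":[0.92,-0.745,0],"rot":[0,0,0],"fingers":0.5},{"travel":[0.92,-0.745,0],"rot":[0,0,0],"fingers":0.5}]'
python3 -m pendant '[{"travel":[0.92,-0.745,0],"rot":[0,0,0],"fingers":0.5},{"travel":[0.92,-0.745,0],"rot":[0,0,0],"fingers":0.5},{"travel":[0.92,-0.745,0],"rot":[0,0,0],"fingers":0.5},{"travel":[0.92,-0.745,0],"rot":[0,0,0],"fingers":0.5}]'
```

```text
clock: 1.1
tcp_pos: [0.2516, -0.4266, 0.2157]
orientation: [-0.001, 0.988, 0.153, 0.0]
wrist_force: [0.2, -0.6, 0.1]
finger_gap: 0.064
grip_force: 0.0
clock: 1.5
tcp_pos: [0.3302, -0.3094, 0.2157]
orientation: [-0.0, 0.988, 0.153, 0.0]
wrist_force: [-0.2, -0.4, 0.0]
finger_gap: 0.0639
grip_force: 0.0
```

```bash
python3 -m pendant '[{"travel":[0.91,-0.735,0],"rot":[0,0,0],"fingers":0.5},{"travel":[0.91,-0.735,0],"rot":[0,0,0],"fingers":0.5},{"travel":[0.91,-0.735,0],"rot":[0,0,0],"fingers":0.5},{"travel":[0.91,-0.735,0],"rot":[0,0,0],"fingers":0.5}]'
python3 -m pendant '[{"travel":[0.91,-0.735,0],"rot":[0,0,0],"fingers":0.5},{"travel":[0.91,-0.735,0],"rot":[0,0,0],"fingers":0.5},{"travel":[0.91,-0.735,0],"rot":[0,0,0],"fingers":0.5},{"travel":[0.91,-0.735,0],"rot":[0,0,0],"fingers":0.5}]'
python3 -m pendant '[{"travel":[0.91,-0.735,0],"rot":[0,0,-0.95],"fingers":0.5},{"travel":[0.91,-0.735,0],"rot":[0,0,-0.95],"fingers":0.5},{"travel":[0.91,-0.735,0],"rot":[0,0,-0.95],"fingers":0.5},{"travel":[0.91,-0.735,0],"rot":[0,0,-0.95],"fingers":0.5},{"travel":[0.91,-0.735,0],"rot":[0,0,-0.95],"fingers":0.5},{"travel":[0.91,-0.735,0],"rot":[0,0,-0.95],"fingers":0.5},{"travel":[0.91,-0.735,0],"rot":[0,0,-0.95],"fingers":0.5},{"travel":[0.91,-0.735,0],"rot":[0,0,-0.95],"fingers":0.5},{"travel":[0.91,-0.735,0],"rot":[0,0,-0.95],"fingers":0.5}]'
python3 - <<'E'
from h import *
t,M=tool([.5635,.041,.042]); print(np.round(t,3),np.degrees(np.arctan2(M[1],M[0])).round(1))
E
```

```text
clock: 1.9
tcp_pos: [0.4085, -0.1936, 0.2155]
orientation: [-0.0, 0.988, 0.153, 0.001]
wrist_force: [0.6, 0.6, -0.2]
finger_gap: 0.064
grip_force: 0.0
clock: 2.3
tcp_pos: [0.487, -0.0776, 0.2152]
orientation: [0.0, 0.988, 0.152, 0.001]
wrist_force: [0.1, -1.3, 0.3]
finger_gap: 0.0638
grip_force: 0.0
clock: 3.2
tcp_pos: [0.5629, 0.0358, 0.2152]
orientation: [0.0, 0.798, 0.602, -0.0]
wrist_force: [-0.9, 0.1, -0.7]
finger_gap: 0.0641
grip_force: 0.0
[ 0.044 -0.007  1.443] [ 74.1 -15.9 -98.7]
```

```bash
python3 -m pendant '[{"travel":[0.04,0,0.4],"rot":[0,0,0],"fingers":0.5},{"travel":[0.04,0,0.8],"rot":[0,0,0],"fingers":0.5},{"travel":[0.04,0,0.9],"rot":[0,0,0],"fingers":0.5},{"travel":[0.04,0,0.9],"rot":[0,0,0],"fingers":0.5}]'
python3 -m pendant '[{"travel":[0,0,0.2],"rot":[0,0,0],"fingers":0.5},{"travel":[0,0,0.4],"rot":[0,0,0],"fingers":0.5},{"travel":[0,0,0.54],"rot":[0,0,0],"fingers":0.5},{"travel":[0,0,0.54],"rot":[0,0,0],"fingers":0.5},{"travel":[0,0,0.54],"rot":[0,0,0],"fingers":0.5}]'
python3 -m pendant '[{"travel":[0,0,0],"rot":[0,0,0],"fingers":0.0},{"travel":[0,0,0],"rot":[0,0,0],"fingers":-0.3},{"travel":[0,0,0],"rot":[0,0,0],"fingers":-0.3},{"travel":[0,0,0],"rot":[0,0,0],"fingers":-0.3},{"travel":[0,0,0],"rot":[0,0,0],"fingers":-0.3},{"travel":[0,0,0],"rot":[0,0,0],"fingers":-0.3}]' 45
```

```text
clock: 3.6
tcp_pos: [0.5622, 0.0415, 0.1055]
orientation: [-0.002, 0.798, 0.603, -0.002]
wrist_force: [-0.8, -0.1, 0.4]
finger_gap: 0.0638
grip_force: 0.0
clock: 4.1
tcp_pos: [0.5658, 0.0416, 0.0447]
orientation: [0.001, 0.797, 0.604, 0.001]
wrist_force: [0.1, 0.7, -0.0]
finger_gap: 0.0639
grip_force: 0.0
clock: 4.7
tcp_pos: [0.564, 0.0419, 0.0425]
orientation: [-0.0, 0.797, 0.604, -0.0]
wrist_force: [-0.7, -0.0, -0.1]
finger_gap: 0.03
grip_force: 0.0
```

The fingers closed to 30 mm with no grip force, so they missed. I'll look.

Run:
```python
from h import *
im,d=env.read_camera("side"); np.savez("side1.npz",im=im,d=d)
a=cv2.resize(im[140:280,170:350],None,fx=4,fy=4,interpolation=cv2.INTER_CUBIC)
cv2.imwrite("pics/s1.png",cv2.convertScaleAbs(a,alpha=1.4))
f,cx,cy,Rm,t=cam("side"); p=Rm@env.get_state()["tcp_pos"]+t; print("tcp px in crop",((p[0]/p[2]*f+cx)-170)*4,((p[1]/p[2]*f+cy)-140)*4)
```

```text
tcp px in crop 268.2599095140697 301.9051951136512
```

View pics/s1.png

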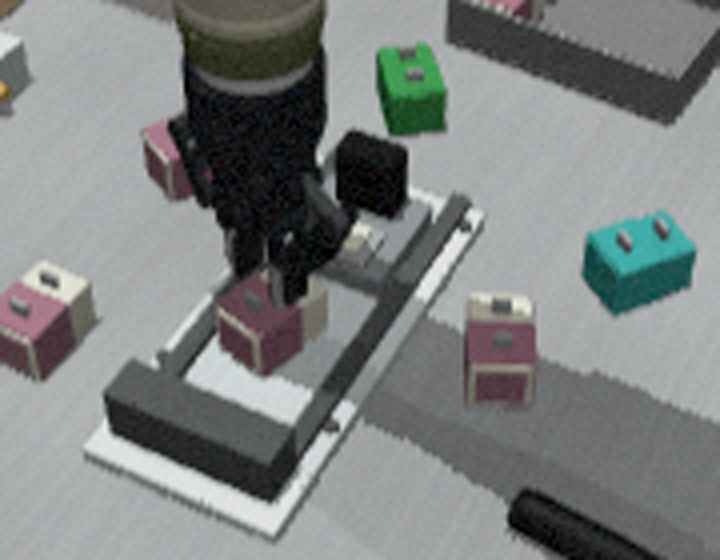

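The crop shows the block still in place at crop (270,320). The fingertips at (245,260) and (290,300) appear to be at or above its top, higher than the reported TCP implies. I'll measure the fingertips from depth.

Run:
```python
from h import *
D=np.load("side1.npz"); d=D["d"]; im=D["im"]; P=cloud("side",d)
dark=(im.max(2)<60)&(d>0)
dk=dark.copy(); dk[:, :]&=True
for (u0,u1) in((50,68),(66,80)):
    for v in range(190//1,220,2):
        us=range(170+u0,170+u1); q=[P[v,u] for u in us if dark[v,u]]
        if q: print(u0,v,len(q),np.round(np.median(q,0),3))
f,cx,cy,Rm,t=cam("side")
im,d=env.read_camera("top"); P=cloud("top",d); z=P[...,2]
m=(d>0)&(abs(P[...,0]-.564)<.1)&(abs(P[...,1]-.042)<.1)&(z>.1); print("arm from top",m.sum(),np.round(np.mean(P[m],0),3))
print(env.get_state())
```

```text
50 190 18 [0.581 0.052 0.128]
50 192 14 [0.581 0.049 0.12 ]
50 194 14 [0.581 0.047 0.11 ]
50 196 13 [0.581 0.048 0.102]
50 198 12 [0.58  0.044 0.095]
50 200 10 [0.579 0.039 0.086]
50 202 9 [0.58  0.041 0.081]
50 204 10 [0.58  0.043 0.074]
50 206 10 [0.581 0.04  0.066]
50 208 8 [0.581 0.038 0.057]
50 210 5 [0.604 0.024 0.024]
50 212 4 [0.596 0.034 0.035]
50 214 2 [0.584 0.041 0.036]
50 216 5 [0.565 0.056 0.055]
50 218 1 [0.56  0.061 0.054]
66 190 14 [0.535 0.06  0.156]
66 192 14 [0.54  0.058 0.145]
66 194 14 [0.542 0.05  0.131]
66 196 14 [0.541 0.06  0.134]
66 198 13 [0.543 0.06  0.128]
66 200 13 [0.542 0.061 0.122]
66 202 13 [0.538 0.06  0.117]
66 204 13 [0.53  0.066 0.121]
66 206 14 [0.536 0.061 0.107]
66 208 12 [0.541 0.057 0.092]
66 210 8 [0.54  0.054 0.082]
66 212 9 [0.54  0.054 0.077]
66 214 7 [0.543 0.056 0.072]
66 216 4 [0.547 0.047 0.051]
66 218 2 [0.543 0.046 0.049]
arm from top 4182 [0.53  0.041 0.565]
{'clock': 4.8, 'joint_pos': array([-6.77105892e-02,  4.05124176e-01, -2.64669112e-01,  9.01178507e-01,
       -1.31975992e-04,  1.77725642e+00]), 'qvel': array([-0.00022262,  0.0019149 ,  0.00102463, -0.00353361, -0.00041199,
       -0.00054362]), 'tau': array([ 7.61768970e-04, -4.92167830e+01,  2.59529579e+01,  3.62193998e-03,
       -4.43999234e-04,  1.10308588e-04]), 'tcp_pos': array([0.56395018, 0.04189805, 0.04238944]), 'orientation': array([-7.80522040e-06,  7.97103712e-01,  6.03842413e-01, -1.09502646e-04]), 'wrist_force': array([0.16676142, 0.17050618, 1.1122468 ]), 'ft_torque': array([-0.04521287, -0.022716  ,  0.04338268]), 'grip_force': 0.0, 'finger_gap': 0.029775632365217925}
```

The depth data puts the fingertips at about z≈0.05, just above the block top, so the reported height seems about 25 mm low. I'll open, rise 20 mm and measure the fingertips in the clear.

```bash
python3 -m pendant '[{"travel":[0,0,-0.1],"rot":[0,0,0],"fingers":0.5},{"travel":[0,0,-0.2],"rot":[0,0,0],"fingers":0.5},{"travel":[0,0,-0.2],"rot":[0,0,0],"fingers":0.5},{"travel":[0,0,-0.2],"rot":[0,0,0],"fingers":0.5},{"travel":[0,0,-0.2],"rot":[0,0,0],"fingers":0.5}]'
cat > tips.py <<'E'
from h import *
im,d=env.read_camera("side"); P=cloud("side",d); s=env.get_state(); q=s["orientation"]
r=R.from_quat([q[1],q[2],q[3],q[0]]); T=r.inv().apply((P-s["tcp_pos"]).reshape(-1,3)).reshape(P.shape)
g=s["finger_gap"]/2
m=(d>0)&(im.max(2)<75)&(abs(T[...,0])<.025)&(abs(T[...,1])>g-.006)&(abs(T[...,1])<g+.03)&(P[...,2]>.045)
for sg in(-1,1):
    k=m&(np.sign(T[...,1])==sg); t=T[k]; h=np.histogram(t[:,2],np.arange(-.07,.03,.005))[0]; print(sg,h)
    w=t[np.argsort(t[:,2])[-25:]]; print(np.round(np.median(w,0),4),"max",np.round(w[:,2][-5:],3))
np.savez("side2.npz",im=im,d=d); print(s["tcp_pos"],s["finger_gap"])
a=cv2.resize(im[140:280,170:350],None,fx=4,fy=4,interpolation=cv2.INTER_CUBIC)
import sys; cv2.imwrite(f"pics/{sys.argv[1]}.png",cv2.convertScaleAbs(a,alpha=1.4))
E
python3 tips.py s2
```

```text
clock: 5.3
tcp_pos: [0.564, 0.0419, 0.0665]
orientation: [0.0, 0.797, 0.604, 0.0]
wrist_force: [-0.4, -0.6, 0.5]
finger_gap: 0.0639
grip_force: 0.0
-1 [11  6  6 12 16 14 13 12  5  1  0  0  0  0  0  0  0  0  0]
[ 0.0075 -0.0378 -0.0338] max [-0.029 -0.029 -0.028 -0.027 -0.024]
1 [18 19 14 13 16 15 12 15 12  2  0  0  0  0  0  0  0  0  0]
[ 0.003   0.0329 -0.0297] max [-0.026 -0.026 -0.025 -0.025 -0.024]
[0.56374043 0.04192996 0.06624447] 0.06417855186283426
```

View pics/s2.png

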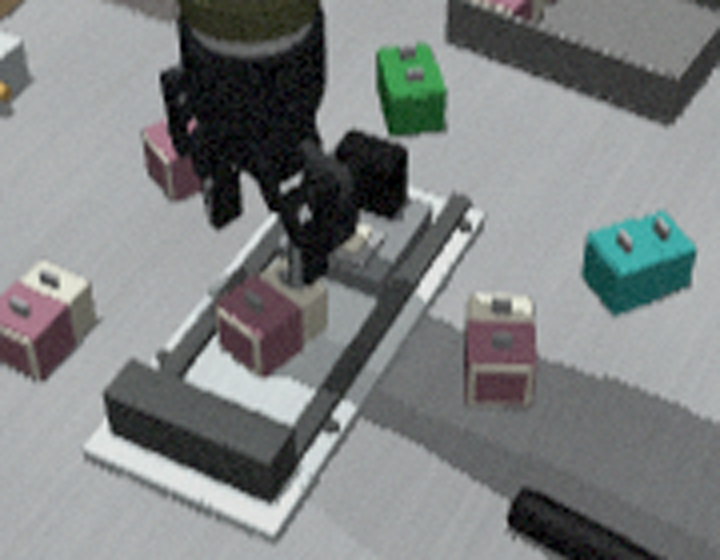

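The fingertips at (312,280) and (225,225) are well above the block. Depth puts them 25 mm behind the reported TCP instead of about 10 mm ahead, so the gripper really is about 35 mm higher than reported. I'll correct for this by vision and go down in stages, watching the force.

```bash
python3 -m pendant '[{"travel":[0,0,0.15],"rot":[0,0,0],"fingers":0.5},{"travel":[0,0,0.3],"rot":[0,0,0],"fingers":0.5},{"travel":[0,0,0.35],"rot":[0,0,0],"fingers":0.5},{"travel":[0,0,0.35],"rot":[0,0,0],"fingers":0.5}]'
python3 -m pendant '[{"travel":[0,0,0.06],"rot":[0,0,0],"fingers":0.5},{"travel":[0,0,0.1],"rot":[0,0,0],"fingers":0.5},{"travel":[0,0,0.15],"rot":[0,0,0],"fingers":0.5},{"travel":[0,0,0.15],"rot":[0,0,0],"fingers":0.5}]'
python3 tips.py s3
```

```text
clock: 5.75
tcp_pos: [0.5627, 0.042, 0.0232]
orientation: [-0.001, 0.797, 0.604, -0.001]
wrist_force: [-0.2, -0.7, -0.5]
finger_gap: 0.0641
grip_force: 0.0
clock: 6.15
tcp_pos: [0.5635, 0.042, 0.0057]
orientation: [-0.0, 0.797, 0.604, -0.0]
wrist_force: [-1.4, 0.1, -0.3]
finger_gap: 0.064
grip_force: 0.0
-1 [ 9  4  5 12  8 13  3  0  0  0  0  0  0  0  0  0  0  0  0]
[ 0.0079 -0.0415 -0.0435] max [-0.04 -0.04 -0.04 -0.04 -0.04]
1 [16  8 16 15 12 12  2  0  0  0  0  0  0  0  0  0  0  0  0]
[ 0.0036  0.0327 -0.0439] max [-0.041 -0.041 -0.041 -0.04  -0.039]
[0.56368075 0.04192395 0.00610579] 0.06413226537923873
```

View pics/s3.png

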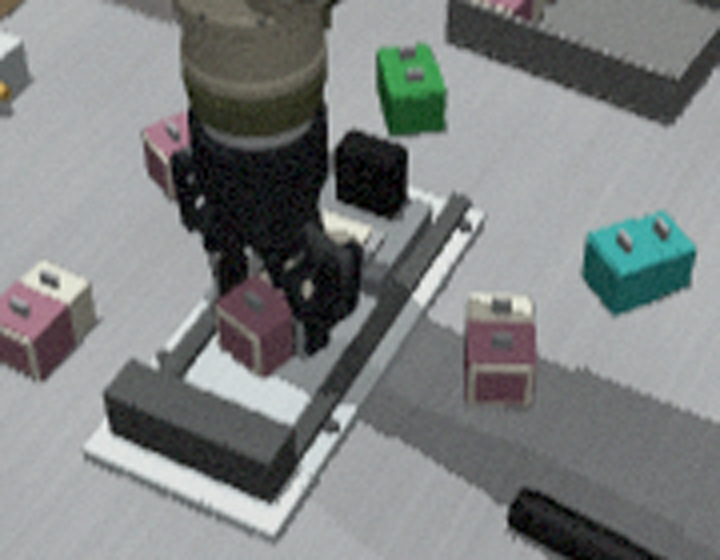

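Fingers now straddle the block, with the near tip at (312,345) beside its lower half and no contact force. I'll close here.

```bash
python3 -m pendant '[{"travel":[0,0,0],"rot":[0,0,0],"fingers":0.2},{"travel":[0,0,0],"rot":[0,0,0],"fingers":-0.3},{"travel":[0,0,0],"rot":[0,0,0],"fingers":-0.3},{"travel":[0,0,0],"rot":[0,0,0],"fingers":-0.3},{"travel":[0,0,0],"rot":[0,0,0],"fingers":-0.3}]' 45
```

```text
clock: 6.7
tcp_pos: [0.5645, 0.0419, 0.0069]
orientation: [0.0, 0.797, 0.604, 0.0]
wrist_force: [-0.1, 0.3, 3.7]
finger_gap: 0.0392
grip_force: 47.1
```

```bash
python3 -m pendant '[{"travel":[0,0,-0.2],"rot":[0,0,0],"fingers":-0.3},{"travel":[0,0,-0.5],"rot":[0,0,0],"fingers":-0.3},{"travel":[0,0,-0.8],"rot":[0,0,0],"fingers":-0.3},{"travel":[0,0,-1],"rot":[0,0,0],"fingers":-0.3},{"travel":[0,0,-1],"rot":[0,0,0],"fingers":-0.3},{"travel":[0,0,-1],"rot":[0,0,0],"fingers":-0.3}]'
python3 -m pendant '[{"travel":[-0.2,0.02,0],"rot":[0,0,0],"fingers":-0.3},{"travel":[-0.5,0.04,0],"rot":[0,0,0],"fingers":-0.3},{"travel":[-0.8,0.08,0],"rot":[0,0,0],"fingers":-0.3},{"travel":[-1,0.1,0],"rot":[0,0,0],"fingers":-0.3}]'
python3 -m pendant '[{"travel":[-0.3,0.02,0],"rot":[0,0,0],"fingers":-0.3},{"travel":[-0.6,0.04,0],"rot":[0,0,0],"fingers":-0.3},{"travel":[-0.9,0.08,0],"rot":[0,0,0],"fingers":-0.3},{"travel":[-1,0.1,0],"rot":[0,0,0],"fingers":-0.3}]'
python3 -m pendant '[{"travel":[-0.3,0.02,0],"rot":[0,0,-0.05],"fingers":-0.3},{"travel":[-0.6,0.04,0],"rot":[0,0,-0.1],"fingers":-0.3},{"travel":[-0.9,0.08,0],"rot":[0,0,-0.2],"fingers":-0.3},{"travel":[-1,0.1,0],"rot":[0,0,-0.2],"fingers":-0.3},{"travel":[-1,0.1,0],"rot":[0,0,-0.2],"fingers":-0.3}]'
python3 - <<'E'
from h import *
t,M=tool([.486,-.362,0]); print(np.round(t,3),np.degrees(np.arctan2(M[1],M[0])).round(1))
E
```

```text
clock: 7.3
tcp_pos: [0.564, 0.0419, 0.1262]
orientation: [0.0, 0.797, 0.604, 0.0]
wrist_force: [-0.4, -0.1, -1.2]
finger_gap: 0.039
grip_force: 46.8
clock: 7.7
tcp_pos: [0.5412, -0.0783, 0.1241]
orientation: [-0.001, 0.797, 0.603, -0.001]
wrist_force: [0.3, 0.9, -1.0]
finger_gap: 0.0393
grip_force: 46.7
clock: 8.1
tcp_pos: [0.5204, -0.198, 0.1241]
orientation: [-0.001, 0.798, 0.603, -0.001]
wrist_force: [-0.8, 0.1, -2.1]
finger_gap: 0.0393
grip_force: 46.7
clock: 8.6
tcp_pos: [0.5005, -0.315, 0.1248]
orientation: [-0.001, 0.731, 0.683, -0.0]
wrist_force: [0.7, 0.6, -0.8]
finger_gap: 0.0393
grip_force: 46.7
[-0.4   -0.092  1.04 ] [ 86.1  -3.9 135.6]
```

```bash
python3 -m pendant '[{"travel":[-0.25,-0.05,0],"rot":[0,0,0],"fingers":-0.3},{"travel":[-0.4,-0.09,0],"rot":[0,0,0],"fingers":-0.3},{"travel":[-0.4,-0.09,0],"rot":[0,0,0],"fingers":-0.3},{"travel":[-0.4,-0.09,0.2],"rot":[0,0,0],"fingers":-0.3},{"travel":[-0.4,-0.09,0.5],"rot":[0,0,0],"fingers":-0.3},{"travel":[-0.4,-0.09,0.75],"rot":[0,0,0],"fingers":-0.3},{"travel":[-0.4,-0.09,0.85],"rot":[0,0,0],"fingers":-0.3},{"travel":[-0.4,-0.09,0.85],"rot":[0,0,0],"fingers":-0.3}]'
python3 - <<'E'
from h import *
im,d=env.read_camera("side"); a=cv2.resize(im[90:190,260:400],None,fx=5,fy=5,interpolation=cv2.INTER_CUBIC)
cv2.imwrite("pics/t1.png",cv2.convertScaleAbs(a,alpha=1.4))
E
```

```text
clock: 9.4
tcp_pos: [0.4862, -0.3592, 0.0226]
orientation: [-0.002, 0.729, 0.684, 0.0]
wrist_force: [-0.6, 0.4, -0.8]
finger_gap: 0.0398
grip_force: 46.7
```

View pics/t1.png

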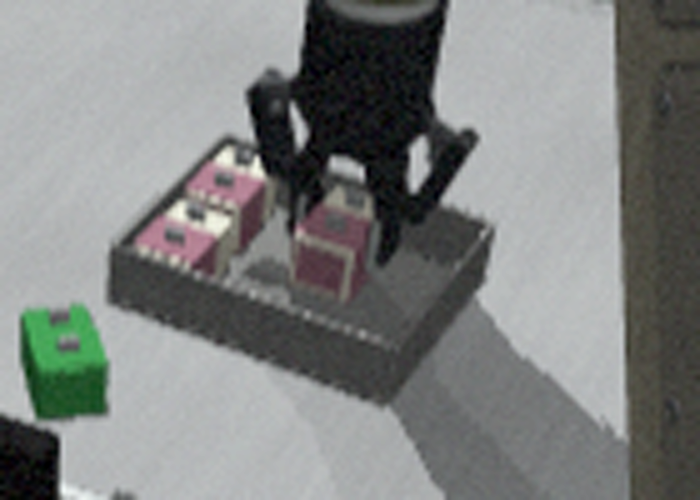

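The held block at (335,250) hangs inside the tray, clear of the two connectors at (205,230) and (235,190). I'll lower it to the floor by feel.

```bash
python3 -m pendant '[{"travel":[0,0,0.05],"rot":[0,0,0],"fingers":-0.3},{"travel":[0,0,0.1],"rot":[0,0,0],"fingers":-0.3},{"travel":[0,0,0.15],"rot":[0,0,0],"fingers":-0.3},{"travel":[0,0,0.16],"rot":[0,0,0],"fingers":-0.3},{"travel":[0,0,0.17],"rot":[0,0,0],"fingers":-0.3},{"travel":[0,0,0.17],"rot":[0,0,0],"fingers":-0.3},{"travel":[0,0,0.17],"rot":[0,0,0],"fingers":-0.3}]'
python3 -m pendant '[{"travel":[0,0,0.01],"rot":[0,0,0],"fingers":-0.3},{"travel":[0,0,0.01],"rot":[0,0,0],"fingers":-0.3},{"travel":[0,0,0.01],"rot":[0,0,0],"fingers":-0.3}]'
```

```text
clock: 10.15
tcp_pos: [0.4874, -0.3617, 0.0043]
orientation: [0.0, 0.73, 0.684, -0.0]
wrist_force: [-0.1, -0.6, -0.8]
finger_gap: 0.039
grip_force: 46.7
clock: 10.45
tcp_pos: [0.4874, -0.3616, 0.0029]
orientation: [0.0, 0.73, 0.684, -0.0]
wrist_force: [0.3, 0.7, -1.7]
finger_gap: 0.0394
grip_force: 46.7
```

```bash
python3 -m pendant '[{"travel":[0,0,0.012],"rot":[0,0,0],"fingers":-0.3},{"travel":[0,0,0.012],"rot":[0,0,0],"fingers":-0.3},{"travel":[0,0,0.012],"rot":[0,0,0],"fingers":-0.3}]'
python3 -m pendant '[{"travel":[0,0,0.012],"rot":[0,0,0],"fingers":-0.3},{"travel":[0,0,0.012],"rot":[0,0,0],"fingers":-0.3},{"travel":[0,0,0.012],"rot":[0,0,0],"fingers":-0.3}]'
python3 -m pendant '[{"travel":[0,0,0.01],"rot":[0,0,0],"fingers":-0.3},{"travel":[0,0,0.01],"rot":[0,0,0],"fingers":-0.3},{"travel":[0,0,0.01],"rot":[0,0,0],"fingers":-0.3}]'
```

```text
clock: 10.75
tcp_pos: [0.4873, -0.3615, 0.0014]
orientation: [-0.0, 0.73, 0.684, -0.0]
wrist_force: [-0.1, 0.2, -0.6]
finger_gap: 0.0393
grip_force: 46.7
clock: 11.05
tcp_pos: [0.4873, -0.3616, -0.0001]
orientation: [-0.0, 0.73, 0.684, -0.0]
wrist_force: [-0.4, 0.2, -0.8]
finger_gap: 0.0395
grip_force: 46.7
clock: 11.35
tcp_pos: [0.4875, -0.3617, -0.001]
orientation: [0.0, 0.73, 0.684, -0.0]
wrist_force: [0.7, 0.9, 0.0]
finger_gap: 0.0396
grip_force: 46.8
```

```bash
python3 -m pendant '[{"travel":[0,0,0.01],"rot":[0,0,0],"fingers":-0.3},{"travel":[0,0,0.01],"rot":[0,0,0],"fingers":-0.3},{"travel":[0,0,0.01],"rot":[0,0,0],"fingers":-0.3}]'
python3 -m pendant '[{"travel":[0,0,0.01],"rot":[0,0,0],"fingers":-0.3},{"travel":[0,0,0.01],"rot":[0,0,0],"fingers":-0.3},{"travel":[0,0,0.01],"rot":[0,0,0],"fingers":-0.3}]'
```

```text
clock: 11.65
tcp_pos: [0.4875, -0.3618, -0.0011]
orientation: [0.001, 0.73, 0.684, -0.0]
wrist_force: [-1.7, 1.5, 8.1]
finger_gap: 0.0391
grip_force: 47.7
clock: 11.95
tcp_pos: [0.4875, -0.3618, -0.0011]
orientation: [0.001, 0.73, 0.684, -0.0]
wrist_force: [-4.1, 2.9, 16.2]
finger_gap: 0.0395
grip_force: 48.7
```

The block is on the floor (16 N contact). I'll release it, lift, and move over the grip.

```bash
python3 -m pendant '[{"travel":[0,0,-0.015],"rot":[0,0,0],"fingers":-0.3},{"travel":[0,0,-0.02],"rot":[0,0,0],"fingers":0.1},{"travel":[0,0,-0.02],"rot":[0,0,0],"fingers":0.4},{"travel":[0,0,-0.02],"rot":[0,0,0],"fingers":0.4},{"travel":[0,0,-0.1],"rot":[0,0,0],"fingers":0.4},{"travel":[0,0,-0.3],"rot":[0,0,0],"fingers":0.4},{"travel":[0,0,-0.6],"rot":[0,0,0],"fingers":0.4},{"travel":[0,0,-1],"rot":[0,0,0],"fingers":0.4},{"travel":[0,0,-1],"rot":[0,0,0],"fingers":0.4}]'
python3 -m pendant '[{"travel":[0.4,0.07,0],"rot":[0,0,0],"fingers":0.6},{"travel":[0.8,0.144,0],"rot":[0,0,0],"fingers":0.6},{"travel":[0.8,0.144,0],"rot":[0,0,0],"fingers":0.6}]'
python3 -m pendant '[{"travel":[0.4,0.07,0],"rot":[0,0,0],"fingers":0.6},{"travel":[0.8,0.144,0],"rot":[0,0,0],"fingers":0.6},{"travel":[0.8,0.144,0],"rot":[0,0,0],"fingers":0.6}]'
python3 -m pendant '[{"travel":[0.4,0.07,0],"rot":[0,0,-0.09],"fingers":0.6},{"travel":[0.8,0.144,0],"rot":[0,0,-0.09],"fingers":0.6},{"travel":[0.8,0.144,0],"rot":[0,0,-0.09],"fingers":0.6},{"travel":[0.8,0.144,0],"rot":[0,0,-0.09],"fingers":0.6}]'
python3 - <<'E'
from h import *
t,M=tool([.559,-.078,.03]); print(np.round(t,3),np.degrees(np.arctan2(M[1],M[0])).round(1))
im,d=env.read_camera("side"); a=cv2.resize(im[90:290,170:400],None,fx=3,fy=3,interpolation=cv2.INTER_CUBIC)
cv2.imwrite("pics/t2.png",cv2.convertScaleAbs(a,alpha=1.4))
P=cloud("side",d); m=(d>0)&(P[...,1]<-.30)&(P[...,1]>-.42)&(abs(P[...,0]-.487)<.05)&(P[...,2]>.015); q=P[m]
print("block in tray",m.sum(),np.percentile(q[:,2],[50,90]))
E
```

```text
clock: 12.85
tcp_pos: [0.4907, -0.3648, 0.1242]
orientation: [0.006, 0.73, 0.684, 0.0]
wrist_force: [0.2, -0.2, 0.1]
finger_gap: 0.0599
grip_force: 0.0
clock: 13.15
tcp_pos: [0.5111, -0.2617, 0.1167]
orientation: [-0.001, 0.728, 0.686, 0.001]
wrist_force: [-0.6, -1.0, 0.3]
finger_gap: 0.0683
grip_force: 0.0
clock: 13.45
tcp_pos: [0.5347, -0.1674, 0.1166]
orientation: [-0.001, 0.727, 0.686, 0.001]
wrist_force: [-1.6, -0.9, -0.6]
finger_gap: 0.0682
grip_force: 0.0
clock: 13.85
tcp_pos: [0.558, -0.0771, 0.1165]
orientation: [0.0, 0.696, 0.718, -0.0]
wrist_force: [-0.6, -0.2, -0.2]
finger_gap: 0.0682
grip_force: 0.0
[-0.007  0.008  0.721] [ 91.8   1.8 -83.7]
block in tray 288 [0.04181593 0.04532141]
```

View pics/t2.png

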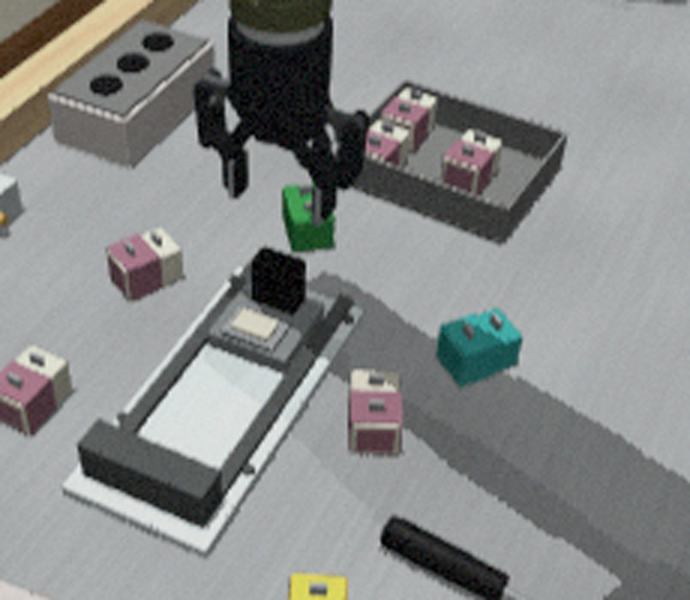

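The block stands upright in the tray at (470,160), the track is clear, and the gripper is above the black grip (278,278). I'll descend, grasp it and slide.

```bash
python3 -m pendant '[{"travel":[0,0.01,0.25],"rot":[0,0,0],"fingers":0.6},{"travel":[0,0.01,0.5],"rot":[0,0,0],"fingers":0.6},{"travel":[0,0.01,0.65],"rot":[0,0,0],"fingers":0.6},{"travel":[0,0.01,0.73],"rot":[0,0,0],"fingers":0.6},{"travel":[0,0.01,0.73],"rot":[0,0,0],"fingers":0.6},{"travel":[0,0.01,0.73],"rot":[0,0,0],"fingers":0.6}]'
python3 -m pendant '[{"travel":[0,0,0],"rot":[0,0,0],"fingers":0.2},{"travel":[0,0,0],"rot":[0,0,0],"fingers":-0.2},{"travel":[0,0,0],"rot":[0,0,0],"fingers":-0.2},{"travel":[0,0,0],"rot":[0,0,0],"fingers":-0.2},{"travel":[0,0,0],"rot":[0,0,0],"fingers":-0.2}]' 40
```

```text
clock: 14.5
tcp_pos: [0.5593, -0.0786, 0.0295]
orientation: [0.0, 0.697, 0.717, 0.0]
wrist_force: [0.2, -0.4, -0.4]
finger_gap: 0.0682
grip_force: 0.0
clock: 15.0
tcp_pos: [0.5588, -0.078, 0.0302]
orientation: [0.001, 0.697, 0.717, -0.0]
wrist_force: [-3.8, -1.1, 6.1]
finger_gap: 0.0438
grip_force: 43.3
```

```bash
python3 -m pendant '[{"travel":[0.1,0,0],"rot":[0,0,0],"fingers":-0.2},{"travel":[0.25,0,0],"rot":[0,0,0],"fingers":-0.2},{"travel":[0.4,0,0],"rot":[0,0,0],"fingers":-0.2},{"travel":[0.55,0,0],"rot":[0,0,0],"fingers":-0.2},{"travel":[0.7,0,0],"rot":[0,0,0],"fingers":-0.2},{"travel":[0.85,0,0],"rot":[0,0,0],"fingers":-0.2},{"travel":[0.95,0,0],"rot":[0,0,0],"fingers":-0.2},{"travel":[1,0,0],"rot":[0,0,0],"fingers":-0.2},{"travel":[1,0,0],"rot":[0,0,0],"fingers":-0.2}]'
python3 -m pendant '[{"travel":[0.03,0,0],"rot":[0,0,0],"fingers":-0.2},{"travel":[0.06,0,0],"rot":[0,0,0],"fingers":-0.2},{"travel":[0.09,0,0],"rot":[0,0,0],"fingers":-0.2},{"travel":[0.09,0,0],"rot":[0,0,0],"fingers":-0.2},{"travel":[0.09,0,0],"rot":[0,0,0],"fingers":-0.2}]'
```

```text
clock: 15.9
tcp_pos: [0.5553, 0.0436, 0.0302]
orientation: [0.0, 0.696, 0.718, 0.0]
wrist_force: [-4.4, 1.5, 7.1]
finger_gap: 0.0436
grip_force: 43.6
clock: 16.4
tcp_pos: [0.5551, 0.0533, 0.0302]
orientation: [0.0, 0.697, 0.717, 0.0]
wrist_force: [-4.0, -0.2, 6.7]
finger_gap: 0.0439
grip_force: 43.6
```

```bash
python3 -m pendant '[{"travel":[0.02,0,0],"rot":[0,0,0],"fingers":-0.2},{"travel":[0.03,0,0],"rot":[0,0,0],"fingers":-0.2},{"travel":[0.04,0,0],"rot":[0,0,0],"fingers":-0.2},{"travel":[0.04,0,0],"rot":[0,0,0],"fingers":-0.2}]'
python3 -m pendant '[{"travel":[0.01,0,0],"rot":[0,0,0],"fingers":-0.2},{"travel":[0.02,0,0],"rot":[0,0,0],"fingers":-0.2},{"travel":[0.02,0,0],"rot":[0,0,0],"fingers":-0.2}]'
```

```text
clock: 16.8
tcp_pos: [0.5549, 0.0577, 0.0302]
orientation: [0.001, 0.697, 0.717, -0.0]
wrist_force: [-3.4, -2.0, 6.8]
finger_gap: 0.0436
grip_force: 43.5
clock: 17.1
tcp_pos: [0.5549, 0.06, 0.0302]
orientation: [0.001, 0.697, 0.717, -0.0]
wrist_force: [-4.2, -2.3, 7.4]
finger_gap: 0.0438
grip_force: 43.5
```

```bash
python3 -m pendant '[{"travel":[0.01,0,0],"rot":[0,0,0],"fingers":-0.2},{"travel":[0.02,0,0],"rot":[0,0,0],"fingers":-0.2},{"travel":[0.02,0,0],"rot":[0,0,0],"fingers":-0.2}]'
python3 -m pendant '[{"travel":[0.01,0,0],"rot":[0,0,0],"fingers":-0.2},{"travel":[0.015,0,0],"rot":[0,0,0],"fingers":-0.2},{"travel":[0.015,0,0],"rot":[0,0,0],"fingers":-0.2}]'
```

```text
clock: 17.4
tcp_pos: [0.5549, 0.0603, 0.0303]
orientation: [0.002, 0.697, 0.717, -0.002]
wrist_force: [-4.1, -10.0, 7.1]
finger_gap: 0.0436
grip_force: 43.6
clock: 17.7
tcp_pos: [0.5549, 0.0603, 0.0303]
orientation: [0.003, 0.697, 0.717, -0.003]
wrist_force: [-4.9, -16.6, 6.3]
finger_gap: 0.0433
grip_force: 43.6
```

The force rises at y=0.0603, which matches the home position. I'll release, lift, and check.

```bash
python3 -m pendant '[{"travel":[0,0,0],"rot":[0,0,0],"fingers":0.2},{"travel":[0,0,0],"rot":[0,0,0],"fingers":0.6},{"travel":[0,0,0],"rot":[0,0,0],"fingers":0.6},{"travel":[0,0,-0.2],"rot":[0,0,0],"fingers":0.6},{"travel":[0,0,-0.6],"rot":[0,0,0],"fingers":0.6},{"travel":[0,0,-1],"rot":[0,0,0],"fingers":0.6},{"travel":[0,0,-1],"rot":[0,0,0],"fingers":0.6}]'
python3 -m pendant '[{"travel":[-0.4,0,-0.2],"rot":[0,0,0],"fingers":0.6},{"travel":[-0.8,0,-0.3],"rot":[0,0,0],"fingers":0.6},{"travel":[-1,0,-0.3],"rot":[0,0,0],"fingers":0.6},{"travel":[-1,0,-0.3],"rot":[0,0,0],"fingers":0.6},{"travel":[-1,0,-0.3],"rot":[0,0,0],"fingers":0.6}]'
python3 - <<'E'
from h import *
im,d=env.read_camera("side"); a=cv2.resize(im[90:290,170:400],None,fx=3,fy=3,interpolation=cv2.INTER_CUBIC)
cv2.imwrite("pics/f.png",cv2.convertScaleAbs(a,alpha=1.4))
E
```

```text
clock: 18.4
tcp_pos: [0.5593, 0.0651, 0.156]
orientation: [0.004, 0.696, 0.718, 0.004]
wrist_force: [1.1, -0.3, 0.3]
finger_gap: 0.0682
grip_force: 0.0
clock: 18.9
tcp_pos: [0.5581, -0.0554, 0.1843]
orientation: [-0.0, 0.697, 0.717, 0.0]
wrist_force: [-0.1, -0.4, -0.2]
finger_gap: 0.0682
grip_force: 0.0
```

View pics/f.png

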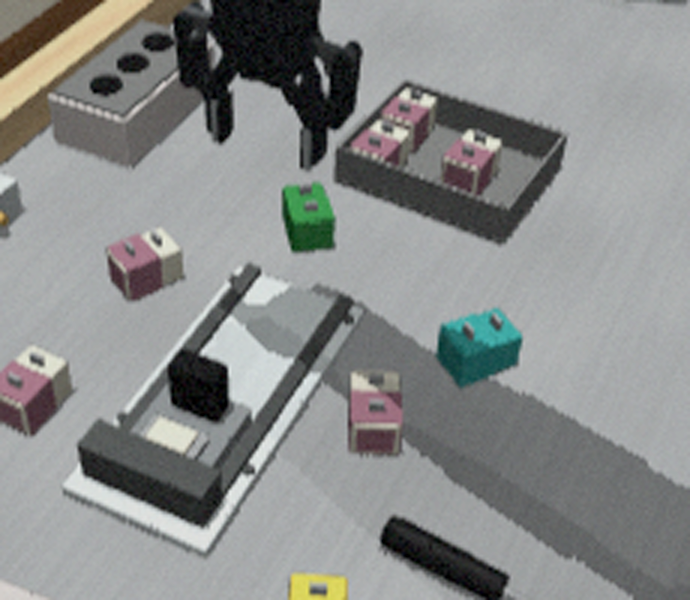

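The shuttle, with its grip at (200,385), is against the end stop. The stray is in the tray at (470,160), the other blocks are unmoved, and the arm is clear.

```bash
python3 -c "
from workcell import env
print(env.hand_in())"
```

```text
the job is handed in; nothing more can be done
None
```

The stray block is standing on the tray floor in the free space, the shuttle is home against the end stop, the other connectors were left where they were, and the job was handed in at about 19 s of robot time.

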